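Load a laboratory mill, snap its lid shut and start it

ROBOT

A 7-joint arm with a two-finger parallel gripper is mounted at the origin on the work surface. World frame = base frame: x ahead of the robot, y to its left, z up, the work surface at z = 0. Lengths are in mm, angles in rad, forces in N, time in s.
With the tool pointing down it reaches from about 350 to 900 mm from the base axis. Payload 19.9 kg.
Tool frame: the origin (TCP) lies at the very end of the fingers, on their centre line; the grasp point (between the pads) lies 19 mm behind it; z points along the fingers, y is the line along which they close (so a half turn about z gives the same grasp; the last joint's range is limited). The gripper opens to 94 mm and grips with 3 to 60 N. Pads are 16 mm wide; open, the fingers measure 119 mm over their backs; the gripper's body (75 mm by 177 mm) begins 78 mm behind the grasp point.
Start: joints at [1.264, 0.417, -0.01, 1.614, 0.005, 1.111, -0.053], TCP at [164.17, -603.031, 205.425] pointing down, gripper open.
Joint ranges: [-2.81, 2.81], [-0.39, 2.02], [-1.27, 1.25], [0.06, 2.57], [-1.19, 4.33], [0.19, 2], [-2.82, 2.82]. Speed limits (rad/s): [1.89, 1.89, 2.39, 2.39, 3.01, 3.01, 3.01].

INTERFACE

Orientations are given as a rotation vector (axis times angle).
In Python, from bench import arm, eoat, ik, get_obs, viewer, close_job, nets gives the robot as it stands. Calls block until the motion is done:
- arm.goto(position, orientation): joint-space move of the TCP to a pose.
- arm.move_linear(position, rotation=None, vel=150): straight line of the TCP; rotation=None keeps the orientation; vel is the mean speed in mm/s.
- arm.move_j(angles): joint-space move.
- eoat.set_gripper(opening, effort=None): finger opening in mm; effort is the grip in N (None keeps the last); returns when the fingers have stopped.
- arm.dwell(seconds).
- ik(position, orientation): joint angles nearest the present ones, or None.
- get_obs(): the state.
- viewer.snapshot(name): name is "scene" or "top"; returns a dict with "img" (384x512x3 uint8, red, green, blue), "camera_matrix" (3x3 intrinsics, pixels), "distortion" ([k1, k2, p1, p2, k3] as OpenCV has them; the pictures are not rectified), "T" (4x4, takes a point from camera to world coordinates). Camera axes: x right, y up, looking along -z (the intrinsics and any distortion apply to the point x, -y, -z); pixel columns grow to the right and rows downward; lengths in mm; the calibration is good to about 2 mm. A picture is of the moment at which its call begins. There is no depth.
A pose or a line that the arm cannot do raises arm.IKError and nothing moves.
- close_job(): hands the job in; it is judged then, once.
Trained networks look in a picture, given as the dict that the camera call returned (one of the last four; its "shot" number tells which), for a name from the list of things; names that differ only in an ending like _2 or _b are one class to them, and where a whole thing is asked for, a point or a joint stands for the part that bears it (a point fixed in the world has none). Each returns a list of dicts, best first, with "p" (0 to 1); they miss things now and then, are a little off and sometimes report something else, mostly with a low value. They report only what shows in the picture. A call takes as long as a camera call. They do not tell look-alikes from the thing itself.
- nets.masks_of(picture, thing): "mask" (384x512 bool, what is visible of it) and "point" ([row, column] in pixels, amid what is visible of it).
- nets.place_of(picture, thing): "point" ([row, column] in pixels: a listed point, or the origin of a listed thing).
The state is a dict: "clock": time; "joint_positions": joint angles; "joint_vel": joint speeds; "joint_torque": joint torques, N m; "ee_pos": TCP position; "orientation": TCP orientation; "force": force on the tool from outside, world axes, zero at the start; "ft_torque": the same for the moment, N m; "finger_gap": finger opening in mm; "gripper_force": force on a finger pad.
Only numpy, scipy, OpenCV 4.12 (cv2) and the standard library are available. Lean on these libraries where they do the work, as an engineer would, in place of code of your own. Each camera call takes 0.05 s, during which the arm holds its last target. There are 200 camera calls.

TASK

Load the mill for a run: stand the squat steel jar upright in the round rubber nest on the floor of the mill's chamber, let go, then swing the hinged lid down and press its front edge until it snaps past its catch and stays fully shut. Then turn the timer knob clockwise as far as it goes, and last press the start button right down and let it come up. Leave the tall jar, the notebook and the flask where they are.

Things in the scene. Friction and masses are not known exactly. Their poses are not given: they have to be found in the camera images.
- mill: Fixed cream-coloured machine, 200 mm deep (x), 300 wide (y). Origin: centre of its underside; x to its back, y to its left seen from the front. Left: square open chamber, 166 x 166 mm inside, centred at x 0, y 55 mm, rim 125 mm high, floor 56, walls 12; lid hinged on the back rim. Right (y -150 to -40): blue deck 101 mm high, timer knob to the back, start button to the front.
- nest_seat (a point): Point on the chamber floor at the centre of the nest, a black rubber ring 5 mm high, 66 mm inside and 82 mm outside diameter, in which the jar stands. Axes as the mill's.
- lid (a joint): Lid angle in rad: 0 fully shut (lid level), about 1.6 standing upright, at most 1.95. A sprung ball catch at the middle of the front rim resists from 0.08 to 0.035 rad (about 12 N near the front edge) and then pulls the lid home; if not pressed past it, a hinge spring lifts the lid. Otherwise the lid stays about where it is put.
- lid_edge (a point): Middle of the lid's free (front) edge, on its outer face (the upper face when shut). The lid is a flat grey slab 190 x 190 x 12 mm with a 16 mm long, 60 mm wide tab on that edge. Axes: x along the lid to its hinge, y along the edge, z out of the outer face.
- lid_hinge (a point): Middle of the lid's hinge line, at the level of the lid's lower face (126 mm above the bench when shut). The hinge runs along the mill's y; axes turn with the lid.
- timer (a joint): Timer knob angle in rad: grows clockwise seen from above, from 0 to the stop at 1.6. At 0 the bar grip lies along the mill's x, its white pointer to the front.
- timer_grip (a point): Point on the knob's vertical axis, at the height to grip its bar: a black bar 42 mm long, 14 mm thick, 32 mm tall whose top is 7 mm above this point; below it a disc of 22 mm radius.
- start (a joint): Start button travel in m: 0 up, 0.006 fully pressed; springs back; about 5 N.
- start_top (a point): Centre of the top of the start button, a round white button of 14 mm radius in a black collar.
- jar: The squat steel jar to load: loose closed cylinder, 54 mm diameter, 56 mm tall (the top 12 mm, its cap, is 46 mm diameter), about 0.45 kg. Origin: centre of its underside; z up its axis.
- tall_jar: A slender steel jar, not to be used: 38 mm diameter, 98 mm tall. Origin: centre of its underside.
- notebook: A dark blue notebook lying on the bench, 150 x 210 x 18 mm. Origin: centre of its underside.
- flask: A white conical flask, 72 mm diameter, 100 mm tall. Origin: centre of its underside.
Things that resemble listed ones, but are neither listed nor needed, are in the scene too. Leave any blue or red look-alike of the jar alone.

How it is judged:
By the outcome, as a careful person would: the job done as asked, in the order asked, and still so for the second after the job is handed in, with the robot touching nothing.
It also fails if it takes over 64 s, if anything falls off the work surface, if the arm or the gripper's body presses on something with over 40 N, if the wrist force passes 120 N, or if a joint passes its speed limit or range.

## Working session

There is one attempt and no reset: what is moved stays moved. The work goes in short steps, each a Python script; the robot and the scene stay as the last script left them, time stands still between calls to the robot, and variables do not carry over. Pictures are saved under pics/ and viewed, at most 10 in all, crops included, and the job is handed in when it is done.

```bash
mkdir -p pics
cat > h.py <<'E'
import numpy as np, cv2
from scipy.spatial.transform import Rotation as R
from bench import arm, eoat, ik, get_obs, viewer, close_job, nets
def ray(s,rc):
    u=cv2.undistortPoints(np.array([[[rc[1],rc[0]]]],float),s["camera_matrix"],np.array(s["distortion"],float))[0,0]
    T=np.array(s["T"]); return T[:3,3],T[:3,:3]@np.array([u[0],-u[1],-1.])
def onz(s,rc,z):
    o,d=ray(s,rc); return o+d*(z-o[2])/d[2]
def tri(l):
    A=0;b=0
    for s,rc in l:
        o,d=ray(s,rc); d=d/np.linalg.norm(d); P=np.eye(3)-np.outer(d,d); A=A+P; b=b+P@o
    return np.linalg.solve(A,b)
def proj(s,p):
    T=np.array(s["T"]); c=T[:3,:3].T@(np.array(p,float)-T[:3,3]); c=c*[1,-1,-1]
    q=cv2.projectPoints(c.reshape(1,3),np.zeros(3),np.zeros(3),np.array(s["camera_matrix"],float),np.array(s["distortion"],float))[0][0,0]
    return q[::-1]
def save(s,n,crop=None,k=1):
    im=s["img"][:,:,::-1]
    if crop: im=im[crop[0]:crop[1],crop[2]:crop[3]]
    cv2.imwrite("pics/"+n,cv2.resize(im,None,fx=k,fy=k,interpolation=cv2.INTER_CUBIC))
E
python3 - <<'E'
from h import *
a=viewer.snapshot("scene");b=viewer.snapshot("top")
save({"img":np.vstack([a["img"],b["img"]])},"a.png",k=0.78)
print(np.array(a["T"]).round(2).tolist(),np.array(b["T"]).round(2).tolist())
for n in ["mill","nest_seat","lid_edge","lid_hinge","timer_grip","start_top","jar","tall_jar","notebook","flask"]:
    for t,s in(("s",a),("t",b)):
        print(n,t,[(round(float(d["p"]),2),np.round(d["point"],1).tolist(),onz(s,d["point"],0).round().tolist()[:2]) for d in nets.place_of(s,n)][:4])
E
```

```text
[[-1.0, -0.01, -0.0, 596.46], [0.01, -0.58, 0.81, 697.62], [-0.01, 0.81, 0.58, 685.95], [0.0, 0.0, 0.0, 1.0]] [[0.0, 0.99, -0.16, 441.84], [-1.0, 0.0, -0.02, -110.4], [-0.02, 0.16, 0.99, 1137.67], [0.0, 0.0, 0.0, 1.0]]
mill s [(0.71, [292.1, 296.1], [507.0, 87.0])]
mill t [(0.71, [221.7, 343.0], [532.0, -351.0])]
nest_seat s [(0.59, [296.1, 304.5], [491.0, 98.0])]
nest_seat t [(0.7, [230.7, 188.7], [502.0, 148.0])]
lid_edge s [(0.56, [183.5, 241.4], [624.0, -309.0]), (0.19, [210.5, 281.1], [522.0, -186.0])]
lid_edge t [(0.7, [174.7, 164.8], [688.0, 235.0])]
lid_hinge s [(0.9, [267.8, 252.3], [596.0, 16.0]), (0.18, [182.5, 239.0], [630.0, -314.0])]
lid_hinge t [(0.77, [197.6, 177.6], [611.0, 189.0]), (0.23, [222.5, 343.2], [530.0, -352.0])]
timer_grip s [(0.82, [212.3, 281.3], [521.0, -178.0])]
timer_grip t [(0.61, [215.5, 233.0], [552.0, 5.0])]
start_top s [(0.46, [219.4, 324.0], [418.0, -148.0])]
start_top t [(0.65, [250.4, 230.1], [440.0, 12.0]), (0.55, [152.8, 240.7], [762.0, -18.0])]
jar s [(0.84, [175.5, 306.8], [439.0, -346.0]), (0.68, [176.8, 272.4], [536.0, -341.0]), (0.53, [154.0, 276.8], [517.0, -467.0])]
jar t [(0.81, [223.3, 344.0], [527.0, -354.0]), (0.72, [174.3, 165.6], [689.0, 232.0]), (0.69, [250.9, 345.7], [439.0, -357.0]), (0.5, [225.0, 368.0], [522.0, -432.0])]
tall_jar s [(0.62, [204.9, 292.5], [491.0, -209.0])]
tall_jar t [(0.45, [235.1, 299.9], [489.0, -212.0])]
notebook s [(0.63, [201.2, 202.3], [725.0, -229.0]), (0.62, [204.3, 294.4], [486.0, -211.0])]
notebook t [(0.7, [161.2, 303.4], [733.0, -227.0])]
flask s [(0.96, [262.2, 175.0], [767.0, -4.0]), (0.44, [176.3, 274.1], [532.0, -344.0]), (0.19, [204.4, 293.3], [488.0, -211.0])]
flask t [(0.6, [152.3, 238.9], [764.0, -11.0])]
```

View pics/a.png

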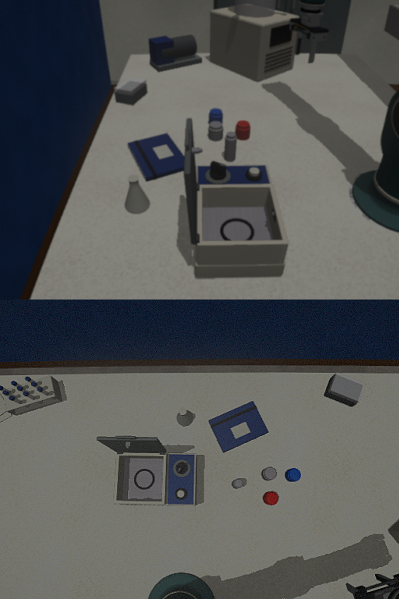

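Run:
```python
from h import *
a=viewer.snapshot("scene");b=viewer.snapshot("top")
P={}
for n in ["nest_seat","lid_edge","lid_hinge","timer_grip","start_top"]:
    l=[(s,nets.place_of(s,n)[0]["point"]) for s in(a,b)]
    p=tri(l);P[n]=p; print(n,p.round(1),[(proj(s,p)-q).round(1).tolist() for s,q in l])
v=(a["img"][130:230,240:340],b["img"][190:290,290,None] if 0 else b["img"][195:295,290:390])
save({"img":np.hstack(v)},"b.png",k=4)
```

```text
nest_seat [497.2 142.1  49.3] [[-0.0, -0.1], [0.1, -0.0]]
lid_edge [617.9 141.3 309.8] [[-0.7, -3.4], [2.2, -0.2]]
lid_hinge [592.3 144.2 125.3] [[0.4, 2.5], [-1.5, 0.2]]
timer_grip [534.2  -4.9 140.7] [[-0.1, -0.7], [0.5, -0.1]]
start_top [444.   -6.3 108.5] [[0.0, 0.3], [-0.2, 0.1]]
```

View crop.

The picture shows candidates for the jar as blue, grey and red cylinders. In the scene view they are at (row, col) about (154,277), (176,273) and (176,307); in the top view about (225,368), (223,344) and (251,346). The grey steel one fits the description. The slender one at top (235,300) is the tall jar. I'll confirm this in the crop.

View pics/b.png

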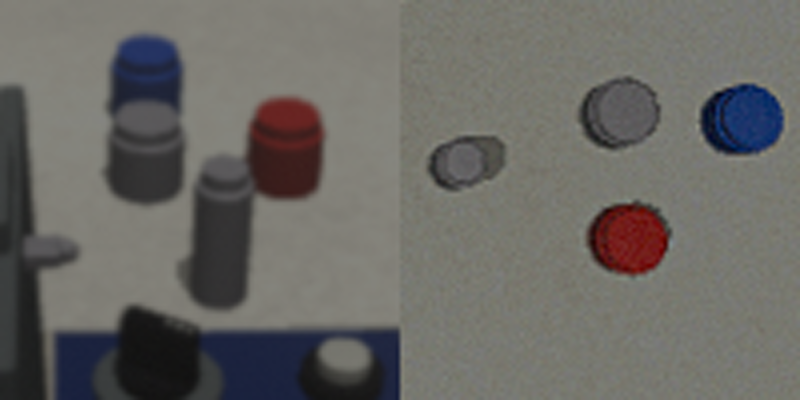

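Run:
```python
from h import *
a=viewer.snapshot("scene");b=viewer.snapshot("top")
for n in ("jar","tall_jar","mill"):
  for s in (a,b):
    for d in nets.masks_of(s,n)[:5]:
        r,c=np.nonzero(d["mask"]); print(n,round(float(d["p"]),2),np.round(d["point"]),r.min(),r.max(),c.min(),c.max(),s["img"][d["mask"]].mean(0).round())
# mill yaw: fit deck outline blue & rim in top view
im=b["img"].astype(int)
m=((im[:,:,2]-im[:,:,0]>25)).astype(np.uint8); m[:190]=0;m[270:]=0;m[:,:210]=0;m[:,256:]=0
c=max(cv2.findContours(m,0,2)[0],key=cv2.contourArea)
q=cv2.boxPoints(cv2.minAreaRect(c)); print([onz(b,p[::-1],101).round(1)[:2].tolist() for p in q])
```

```text
jar 0.7 [147. 276.] 140 156 267 284 [38. 46. 74.]
jar 0.65 [168. 274.] 155 180 267 285 [65. 64. 65.]
jar 0.65 [167. 309.] 153 179 301 320 [77. 41. 38.]
jar 0.8 [222. 344.] 214 231 334 354 [83. 81. 82.]
jar 0.68 [224. 371.] 216 234 365 385 [29. 49. 90.]
jar 0.54 [253. 347.] 246 262 338 355 [104.  24.  22.]
tall_jar 0.77 [191. 296.] 169 207 287 303 [61. 59. 59.]
tall_jar 0.68 [238. 306.] 229 242 297 312 [83. 82. 81.]
tall_jar 0.2 [186. 166.] 174 196 123 212 [53. 54. 52.]
mill 0.22 [279. 296.] 152 355 235 369 [68. 67. 65.]
mill 0.6 [223. 195.] 175 264 124 252 [71. 73. 75.]
[[408.3, 45.8], [594.0, 45.4], [591.6, -51.4], [406.4, -48.4]]
```

The crop confirms it: the grey squat jar sits between the blue and red look-alikes. Its cap centre in the top view is at about row 223, col 346. Next I refine the nest ring and grasp the jar.

```bash
cat >> h.py <<'E'
def down(yaw): # tool z down, tool y (closing) along world yaw direction
    y=np.array([np.cos(yaw),np.sin(yaw),0]); z=np.array([0,0,-1.]); return R.from_matrix(np.c_[np.cross(y,z),y,z]).as_rotvec()
E
python3 - <<'E'
from h import *
a=viewer.snapshot("scene");b=viewer.snapshot("top")
for n in range(1):
    m=max(nets.masks_of(b,"jar"),key=lambda d:-abs(np.hypot(*(np.array(d["point"])-[222,344]))))["mask"]
    r,c=np.nonzero(m); print("centroid",r.mean(),c.mean())
g=b["img"].mean(2)[205:258,150:225]; 
m=(g<30).astype(np.uint8)
for cc in cv2.findContours(m,0,2)[0]:
    if len(cc)>20:
        e=cv2.fitEllipse(cc); print("ring",e, onz(b,(e[0][1]+205,e[0][0]+150),61).round(1))
print("jar cap",onz(b,(223,346.3),56).round(1), "cent30",onz(b,(222.5,344.5),35).round(1))
print("scene cap", onz(a,(130+118/4,240+146/4),56).round(1),"tall",onz(b,(195+163/4,290+65/4),98).round(1))
print("nest",onz(a,nets.place_of(a,"nest_seat")[0]["point"],56).round(1),onz(b,nets.place_of(b,"nest_seat")[0]["point"],56).round(1))
o=get_obs();print(o["ee_pos"],R.from_rotvec(o["orientation"]).as_matrix().round(3).tolist(),o["clock"])
for yaw in (-np.pi/4,3*np.pi/4,np.pi/2,-np.pi/2):
    for p in((520,-352,25),(497,142,80)):
        q=ik(p,down(yaw)); print(round(yaw,2),p,None if q is None else np.round(q,2))
E
```

```text
centroid 223.20973782771534 343.9925093632959
jar cap [ 524.  -349.4   56. ] cent30 [ 527.2 -348.5   35. ]
scene cap [ 526.1 -342.4   56. ] tall [ 483.3 -221.5   98. ]
nest [500.5 146.2  56. ] [500.4 138.5  56. ]
[ 164.16637862 -603.02744798  205.41337274] [[0.965, 0.263, -0.0], [0.263, -0.965, 0.0], [-0.0, -0.0, -1.0]] 2.35
-0.79 (520, -352, 25) [ 0.71  0.65 -0.22  1.72  0.19  0.79 -0.39]
-0.79 (497, 142, 80) [ 0.46  0.62 -1.03  1.96  0.66  0.94 -1.69]
2.36 (520, -352, 25) [ 1.27  0.95 -1.09  1.7   0.94  1.1   2.23]
2.36 (497, 142, 80) [ 0.5   0.65 -1.08  1.96  0.71  0.97  1.42]
1.57 (520, -352, 25) [ 0.98  0.72 -0.6   1.71  0.51  0.87  1.73]
1.57 (497, 142, 80) [ 0.5   0.65 -1.08  1.96  0.71  0.97  0.63]
-1.57 (520, -352, 25) [ 0.62  0.64 -0.1   1.73  0.08  0.78 -1.09]
-1.57 (497, 142, 80) [ 0.23  0.48 -0.7   1.97  0.41  0.84 -2.27]
```

Run:
```python
from h import *
d=down(-np.pi/4)
arm.goto((525.5,-347,130),d)
arm.move_linear((525.5,-347,10),vel=150)
eoat.set_gripper(40,30); o=get_obs(); print(o["finger_gap"],o["gripper_force"],o["force"],o["ee_pos"],o["clock"])
a=viewer.snapshot("scene");b=viewer.snapshot("top")
arm.move_linear((525.5,-347,230),vel=250)
o=get_obs(); print(o["finger_gap"],o["force"],o["clock"])
save({"img":np.hstack([a["img"][100:250,220:370],b["img"][170:320,270:420]])},"c.png",k=2.6)
```

```text
53.12088208208065 30.000162527285283 [ 1.03712702 -0.54744495  1.35434311] [ 525.62962479 -347.07353977   10.092444  ] 5.6583
53.117151787685366 [ 0.41721627  0.20730697 -5.25998056] 6.7917
```

View pics/c.png

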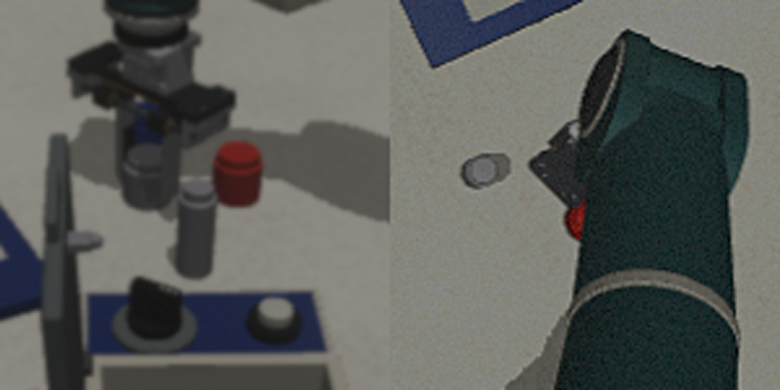

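The jar is held with the gap at 53 mm. In the scene view it sits between the fingers at about (167,276), with the blue one untouched behind it. Next I carry it over to the nest.

Run:
```python
from h import *
d=down(-np.pi/2)
arm.goto((430,-110,270),d)
arm.goto((500,140,240),d)
arm.move_linear((500,140,110),vel=200)
o=get_obs(); print(o["ee_pos"],o["finger_gap"],o["joint_positions"].round(2) if hasattr(o["joint_positions"],"round") else o["joint_positions"],o["clock"])
a=viewer.snapshot("scene");b=viewer.snapshot("top")
print("TCP proj",proj(a,(500,140,100)),proj(a,(500,140,56)),proj(b,(500,140,56)))
for s in(a,b):
    print([(round(x["p"],2),np.round(x["point"],1)) for x in nets.place_of(s,"jar")],[(round(x["p"],2),np.round(x["point"],1)) for x in nets.place_of(s,"nest_seat")])
save({"img":np.hstack([a["img"][180:380,210:400],b["img"][130:330,110:300]])},"d.png",k=2.1)
```

```text
[500.70955756 139.81422578 111.0263617 ] 53.13783725723622 [ 0.09  0.39 -0.51  1.95  0.25  0.86 -2.12] 9.6417
TCP proj [276.86731571 305.53532862] [293.19609449 303.95881615] [230.44085706 187.10320442]
[(0.71, array([276.7, 303.9]))] [(0.66, array([297.2, 303.7]))]
[(0.6, array([225.4, 369.7])), (0.51, array([254.3, 344.8]))] [(0.66, array([230.7, 186.6]))]
```

View pics/d.png

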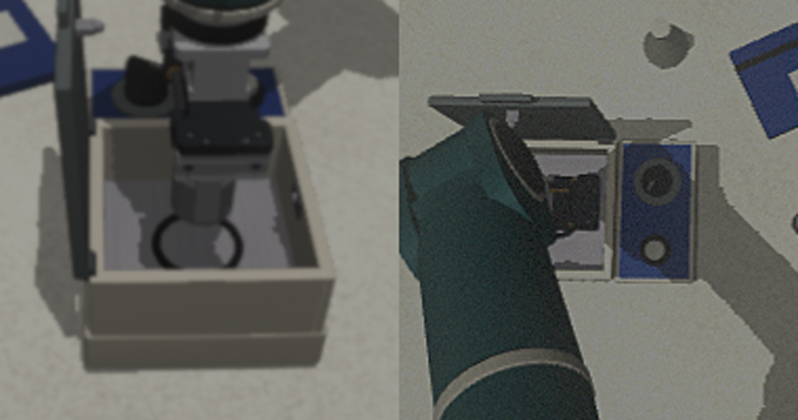

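The scene view shows the jar hanging over the ring, which is centred at about (294,304). The networks disagree on the nest's y position: the top view says 138.5 and the scene view 146. I'll go down close to it at y=142.5 and look again.

Run:
```python
from h import *
arm.move_linear((500.3,142.5,76),vel=100)
o=get_obs(); print(o["ee_pos"],o["force"],o["clock"])
a=viewer.snapshot("scene")
im=a["img"].copy()
for r,col in((27,(0,255,0)),(33,(255,255,0)),(41,(255,0,0))):
    for t in np.linspace(0,2*np.pi,60):
        p=proj(a,(500.3+r*np.cos(t),142.5+r*np.sin(t),66 if r==27 else (61 if r>40 else 61)))
        if r!=33: im[int(round(p[0])),int(round(p[1]))]=col
save({"img":np.hstack([a["img"][230:340,250:360],im[230:340,250:360]])},"e.png",k=3.6)
```

```text
[500.23387495 142.62011724  75.98930505] [ 0.69819992 -0.26095148 -4.94801107] 10.4333
```

View pics/e.png

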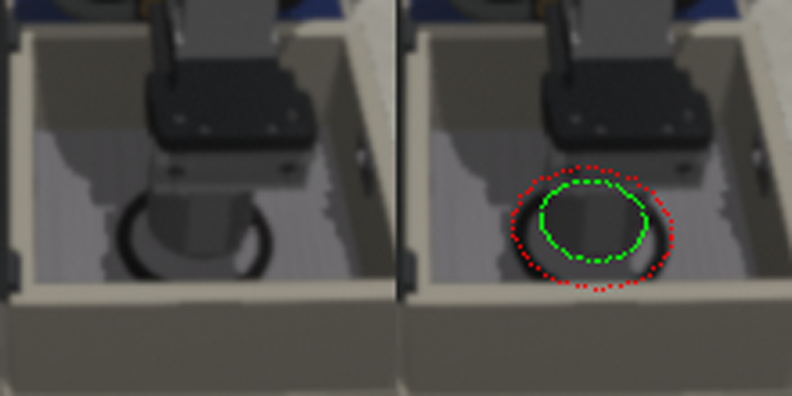

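The overlay at (500, 142.5) matches both the ring and the jar's foot to within about 1 px, so I'll lower it and release.

Run:
```python
from h import *
arm.move_linear((500.3,142,67.5),vel=30)
o=get_obs(); print(o["ee_pos"],o["force"])
z=67.5
while get_obs()["force"][2]<-2 and z>63.5:
    z-=0.5; arm.move_linear((500.3,142,z),vel=30)
print(z,get_obs()["force"])
eoat.set_gripper(92)
arm.move_linear((500.3,142,260),vel=200)
arm.goto((400,60,300),down(-np.pi/2))
a=viewer.snapshot("scene");b=viewer.snapshot("top")
for s in (a,b): print([(round(x["p"],2),np.round(x["point"],1),onz(s,x["point"],56).round(1)) for x in nets.place_of(s,"jar")])
print(get_obs()["clock"])
save({"img":np.hstack([a["img"][130:350,190:400],b["img"][130:350,110:320]])},"f.png",k=1.9)
```

```text
[500.34717971 142.16111228  67.45487458] [ 1.21523594  2.11440136 -5.9419775 ]
64.5 [-1.19665022  2.3046286  10.14754425]
[(0.83, array([156.7, 277.6]), array([ 522.2, -357.4,   56. ])), (0.73, array([296.7, 302.6]), array([503.4, 148.5,  56. ]))]
[(0.72, array([226.3, 369.8]), array([ 513.9, -421.2,   56. ])), (0.69, array([248.5, 346.1]), array([ 446.7, -346.2,   56. ])), (0.67, array([228.6, 185.5]), array([505.6, 145.2,  56. ]))]
15.1083
```

View pics/f.png

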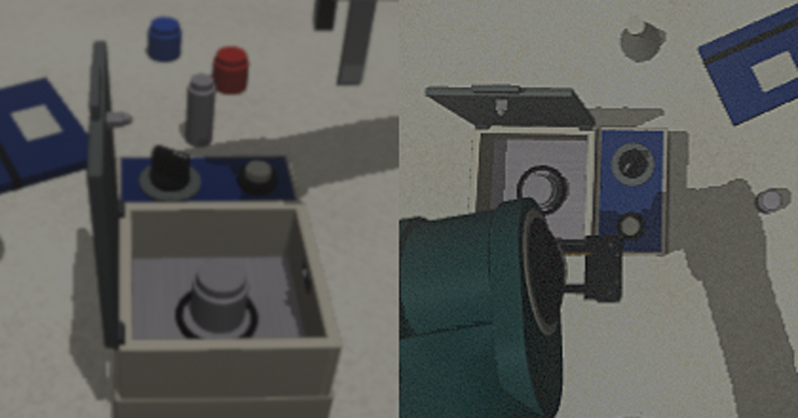

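The jar stands upright inside the ring (scene about (290,303)) and the gripper is clear. Next I reach behind the lid with closed fingers and sweep it down.

Run:
```python
from h import *
d=down(-np.pi/2); xh,zh,y,r=595,126,142,172
eoat.set_gripper(0)
arm.goto((420,100,430),d)
arm.goto((658,y,430),d)
arm.move_linear((658,y,280),vel=200)
print(get_obs()["clock"])
def P(th): return (xh-r*np.cos(th)+12*np.sin(th)+8,y,zh+r*np.sin(th)+12*np.cos(th))
for th in [1.57,1.4,1.2,1.0,.8,.6,.4,.25,.13]:
    arm.move_linear(P(th),vel=130)
    o=get_obs(); print(th,o["ee_pos"].round(1),o["force"].round(1),round(o["clock"],2))
    if np.abs(o["force"]).max()>25: break
a=viewer.snapshot("scene"); save(a,"g.png",(120,350,150,450),2.5)
```

```text
18.9667
1.57 [615.4 141.7 298.6] [ 0.8 -0.7 -0. ] 19.48
1.4 [586.2 141.8 297.5] [ 0.2 -0.3  0.2] 19.85
1.2 [552.7 141.7 290.9] [ 0.5  0.7 -0.4] 20.27
1.0 [521.1 141.8 277.6] [-0.   0.4  0.3] 20.68
0.8 [492.7 141.9 258.3] [ 0.8 -0.1 -0.2] 21.1
0.6 [468.6 142.  233.7] [-0.1  0.1  0.7] 21.52
0.4 [449.9 142.1 204.7] [0.  0.6 0.6] 21.93
0.25 [439.8 142.1 180.7] [-0.7 -0.1  0.9] 22.28
0.13 [434.2 142.1 160.6] [-0.1 -0.5  1.9] 22.59
```

View pics/g.png

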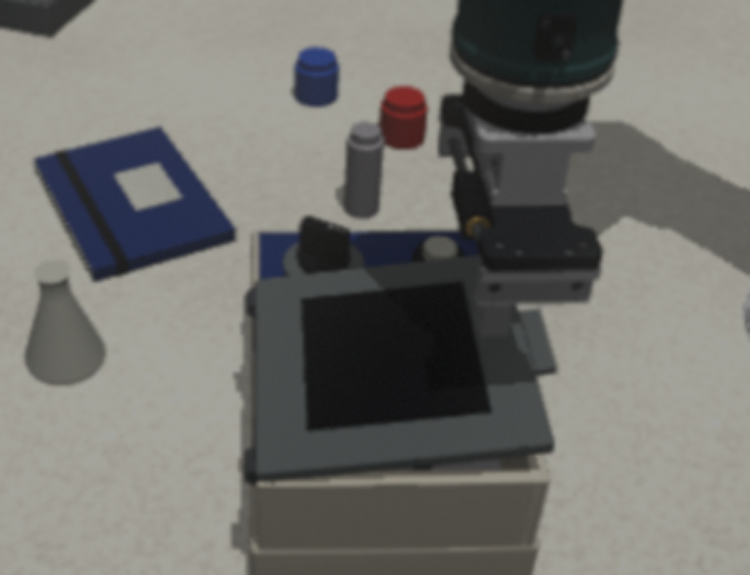

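The lid is nearly shut, with the fingers at its front edge about 15 px from the tab. Next I press it down past the catch.

Run:
```python
from h import *
for z in [155,150,147,144,142,140,139,138,137,136]:
    arm.move_linear((421,142,z),vel=40)
    o=get_obs(); print(z,o["ee_pos"].round(1),o["force"].round(1),round(o["clock"],2))
    if o["force"][2]>40: break
arm.move_linear((421,142,200),vel=150)
arm.goto((400,60,260),down(-np.pi/2))
a=viewer.snapshot("scene");b=viewer.snapshot("top")
for n,zz in(("timer_grip",140),("start_top",108),("lid_edge",138)):
    l=[(s,nets.place_of(s,n)) for s in(a,b)]; l=[(s,x[0]["point"]) for s,x in l if x]
    print(n,[onz(s,q,zz).round(1) for s,q in l], tri(l).round(1) if len(l)>1 else "")
save({"img":np.hstack([a["img"][180:340,230:400],b["img"][160:320,130:300]])},"i.png",k=2.35)
```

```text
155 [420.7 141.9 155. ] [-0.3 -0.5  0.6] 23.14
150 [421.  142.  149.7] [0.2 1.2 1.2] 23.42
147 [420.9 142.  146.8] [ 0.6 -0.6  0.2] 23.67
144 [421.  142.  143.9] [0.1 0.7 0.5] 23.92
142 [420.9 142.  141.9] [ 0.3 -0.1 -0.2] 24.17
140 [420.9 142.  139.9] [-0.  -0.5 -0.6] 24.42
139 [421. 142. 139.] [ 0.5  0.1 -1.2] 24.67
138 [421. 142. 138.] [ 0.3  0.4 -0. ] 24.92
137 [421.1 142.  137.5] [-4.5 -2.5 14.5] 25.17
136 [421.2 142.1 137.1] [-10.2  -4.6  34.1] 25.42
timer_grip [array([536.3,  -7.2, 140. ]), array([540.7, -10. , 140. ])] [538.5  -9.6 138.6]
start_top [array([444.2,  -4.8, 108. ]), array([442.7,  -3. , 108. ])] [443.6  -3.3 109.1]
lid_edge [array([402.4, 150. , 138. ]), array([595.9, 155.5, 138. ])] [504.  171.8 196.8]
```

View pics/i.png

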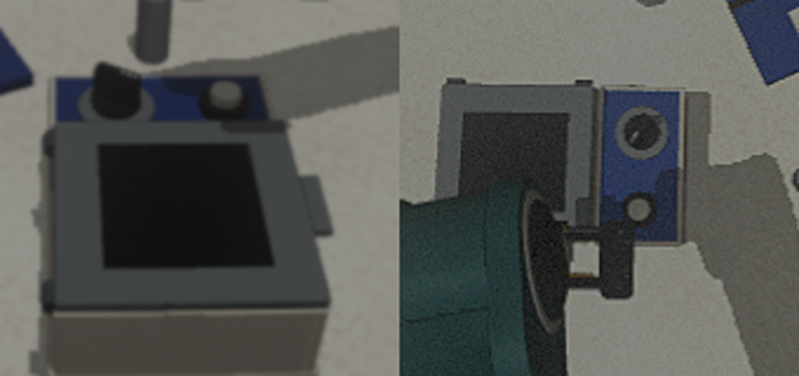

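The lid is fully shut: contact came at z≈137.5 and it stayed down after release. Next I enlarge the knob to get its bar direction.

Run:
```python
from h import *
a=viewer.snapshot("scene");b=viewer.snapshot("top")
A=cv2.resize(a["img"][195:240,255:305],None,fx=8,fy=8,interpolation=cv2.INTER_CUBIC)
B=cv2.resize(b["img"][193:238,207:257],None,fx=8,fy=8,interpolation=cv2.INTER_CUBIC)
B=np.clip(B.astype(int)*2,0,255).astype(np.uint8);A=np.clip(A.astype(int)*2,0,255).astype(np.uint8)
save({"img":np.hstack([A,B])},"j.png")
print("disc",onz(b,(216.2,232.6),112))
```

```text
disc [539.07834076  -5.53450555 112.        ]
```

View pics/j.png

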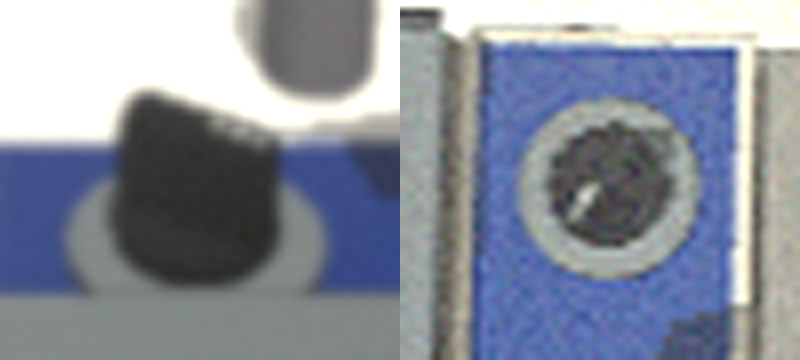

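Run:
```python
from h import *
a=viewer.snapshot("scene");b=viewer.snapshot("top")
fa=lambda x,y:onz(a,(195+y/8,255+x/8),146)[:2]
fb=lambda x,y:onz(b,(193+y/8,207+(x-400)/8),146)[:2]
for n,p,q in(("a ptr",fa(210,124),fa(270,143)),("a edge",fa(140,93),fa(275,137)),("b ptr",fb(600,183),fb(570,222)),("b bar",fb(655,135),fb(570,222))):
    d=q-p; print(n,p.round(1),q.round(1),"angle",np.arctan2(d[1],-d[0]).round(2))
for s in(a,b):
  m=nets.masks_of(s,"timer_grip"); 
  if m: r,c=np.nonzero(m[0]["mask"]); print(r.min(),r.max(),c.min(),c.max())
for yaw in np.arange(-3.2,3.2,.4):
    q=ik((538,-7,125),down(yaw)); print(round(yaw,1),None if q is None else np.round(q,2))
```

```text
a ptr [537.2   2.2] [522.8  10.2] angle 0.51
a edge [554.  -10.9] [521.4   7.8] angle 0.52
b ptr [536.8  -7.3] [522.9   3.1] angle 0.64
b bar [553.9 -26.6] [522.9   3.1] angle 0.76
207 230 269 289
208 223 226 240
-3.2 [-0.74  0.5   0.9   1.93 -0.49  0.94 -2.81]
-2.8 [-0.18  0.36  0.17  1.91 -0.08  0.88 -2.77]
-2.4 [ 0.51  0.44 -0.68  1.89  0.34  0.93 -2.74]
-2.0 [ 0.56  0.46 -0.75  1.89  0.38  0.94 -2.37]
-1.6 [ 0.55  0.46 -0.75  1.89  0.38  0.94 -1.97]
-1.2 [ 0.55  0.46 -0.74  1.89  0.37  0.94 -1.57]
-0.8 [ 0.54  0.45 -0.73  1.89  0.37  0.94 -1.16]
-0.4 [ 0.55  0.46 -0.74  1.89  0.38  0.94 -0.77]
-0.0 [ 0.58  0.47 -0.78  1.89  0.4   0.95 -0.39]
0.4 [ 0.6   0.48 -0.82  1.89  0.42  0.96 -0.01]
0.8 [ 0.64  0.5  -0.86  1.88  0.46  0.97  0.37]
1.2 [ 0.67  0.51 -0.91  1.88  0.48  0.98  0.74]
1.6 [ 0.78  0.6  -1.08  1.88  0.62  1.04  1.04]
2.0 [ 0.78  0.6  -1.08  1.88  0.62  1.04  1.44]
2.4 [ 0.78  0.6  -1.08  1.88  0.62  1.04  1.84]
2.8 [ 0.78  0.6  -1.08  1.88  0.62  1.04  2.24]
```

Run:
```python
from h import *
t0=0.55; p=np.array([538,-6.5,121.])
arm.goto(p+[0,0,110],down(np.pi/2-t0)); eoat.set_gripper(44)
arm.move_linear(p+[0,0,40],vel=150)
z=p[2]+40
while z>p[2]:
    z-=10; arm.move_linear((p[0],p[1],max(z,p[2])),vel=80)
    if np.abs(get_obs()["force"]).max()>8: break
o=get_obs();print(o["ee_pos"].round(1),o["force"].round(1))
eoat.set_gripper(5,12); arm.dwell(.2)
o=get_obs();print(o["finger_gap"],o["ee_pos"].round(1),o["force"].round(1),o["ft_torque"].round(2),o["clock"])
```

```text
[537.7  -6.5 120.5] [-1.2  0.4  0.1]
13.765326148996346 [539.3  -4.4 121.4] [ 9.7 10.4 -8.5] [ 2.65 -2.47  0.01] 32.7333
```

Run:
```python
from h import *
c=np.array([539.6,-3.9,121.])
arm.move_linear(c,vel=50); arm.dwell(.2)
o=get_obs();print(o["ee_pos"].round(1),o["force"].round(1),o["finger_gap"])
n=np.array([np.sin(.55),-0,0]) 
eoat.set_gripper(5,25)
for t in np.arange(.75,1.9,.1):
    arm.move_linear(c,down(np.pi/2-t),vel=150)
    o=get_obs(); y=R.from_rotvec(o["orientation"]).as_matrix()[:,1]
    print(round(t,2),"act",round(np.pi/2-np.arctan2(y[1],y[0]),3),o["ee_pos"].round(1),o["force"].round(1),o["ft_torque"].round(2),round(o["finger_gap"],1),round(o["clock"],1))
    if np.linalg.norm(o["force"])>35 or abs(o["ft_torque"][2])>1.5: break
```

```text
[539.6  -4.2 121.3] [-2.2 -1.6  6.3] 13.427556239958317
0.75 act 0.747 [539.6  -4.2 121.3] [-3.4 -2.9  7.1] [-0.7   0.65 -0.04] 13.7 33.8
0.85 act 0.847 [539.6  -4.3 121.3] [-3.5 -2.6  7.4] [-0.73  0.82 -0.03] 13.5 34.0
0.95 act 0.947 [539.5  -4.3 121.3] [-2.5 -2.8  7.8] [-0.69  0.79 -0.02] 13.9 34.2
1.05 act 1.047 [539.5  -4.3 121.3] [-4.2 -3.   7.8] [-0.71  0.84 -0.06] 13.8 34.5
1.15 act 1.147 [539.5  -4.3 121.3] [-3.4 -3.   8.4] [-0.78  0.82 -0.03] 13.6 34.8
1.25 act 1.247 [539.5  -4.3 121.3] [-3.9 -3.5  9. ] [-0.77  0.9  -0.04] 13.7 35.0
1.35 act 1.347 [539.5  -4.3 121.3] [-4.8 -3.5 10.3] [-0.79  0.94 -0.04] 13.6 35.2
1.45 act 1.447 [539.5  -4.3 121.3] [-3.4 -3.7  8.6] [-0.75  1.04 -0.09] 13.9 35.5
1.55 act 1.547 [539.4  -4.3 121.3] [-4.2 -3.2  8.6] [-0.8   1.01 -0.1 ] 13.7 35.8
1.65 act 1.647 [539.4  -4.3 121.3] [-4.7 -3.4  8.8] [-0.9   1.04  0.53] 14.1 36.0
1.75 act 1.746 [539.4  -4.4 121.2] [-4.7 -5.   7.6] [-1.07  0.97  0.64] 15.2 36.2
1.85 act 1.846 [539.5  -4.  121.2] [-4.1 -1.5  6.9] [-0.51  0.81  0.46] 17.2 36.5
```

The stop was felt at about 1.6: the torque jumped and the pads slipped. I'll release, check the knob, then press the button.

Run:
```python
from h import *
eoat.set_gripper(44)
arm.move_linear((539.5,-4.2,240),vel=200)
arm.goto((400,-150,300),down(0)); 
a=viewer.snapshot("scene");b=viewer.snapshot("top")
print([onz(s,q["point"],z).round(1) for s in(a,b) for n,z in(("start_top",108.5),) for q in nets.place_of(s,n)[:1]])
A=a["img"][185:325,230:370];B=b["img"][170:310,150:290]
save({"img":np.clip(np.hstack([A,B]).astype(int)*2,0,255).astype(np.uint8)},"k.png",k=2.8)
eoat.set_gripper(0); print(get_obs()["clock"])
```

```text
[array([441.8,  -1.8, 108.5]), array([438.4,  -8.9, 108.5])]
39.7
```

View pics/k.png

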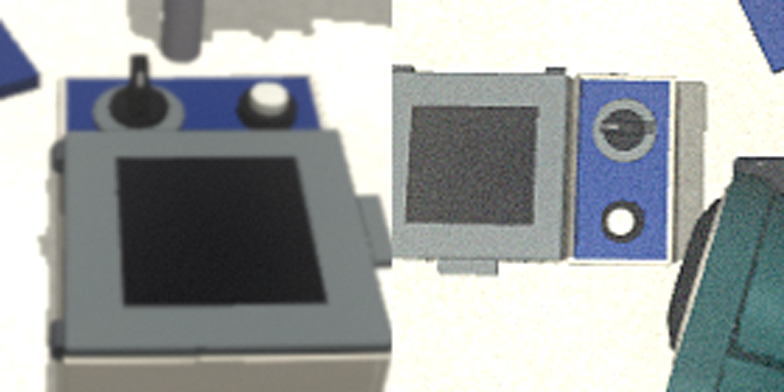

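The bar now lies along y, so the timer is at its stop, and the lid is still shut. Next is the button at top (249,232).

Run:
```python
from h import *
b=viewer.snapshot("top"); q=onz(b,(248.9,231.8),108.5); print(q)
x,y=(q[:2]+[442.5,-3.5])/2; print(x,y)
arm.goto((x,y,160),down(0))
arm.move_linear((x,y,114),vel=120)
z=114.
while z>96:
    z-=1; arm.move_linear((x,y,z),vel=40); o=get_obs(); f=o["force"]
    print(z,o["ee_pos"].round(1)[2],f.round(1))
    if f[2]>22: break
arm.dwell(.2)
arm.move_linear((x,y,200),vel=150)
arm.goto((400,-200,300),down(0)); print(get_obs()["clock"])
```

```text
[444.40959065  -4.44113761 108.5       ]
443.4547953250206 -3.970568802953707
113.0 115.6 [-21.   -2.6  62.7]
43.2083
```

Run:
```python
from h import *
a=viewer.snapshot("scene");b=viewer.snapshot("top"); L=[]
for s,(r0,r1,c0,c1) in((a,(208,232,312,340)),(b,(238,260,220,243))):
    g=cv2.GaussianBlur(s["img"],(3,3),0).astype(int)[r0:r1,c0:c1]; m=(g[:,:,0]>85)
    n,lab,st,ce=cv2.connectedComponentsWithStats(m.astype(np.uint8)); 
    k=1+np.argmax(st[1:,4]); print(st[k],ce[k]+[c0,r0]); L.append((s,(ce[k][1]+r0,ce[k][0]+c0)))
p=tri(L); print(p,[(proj(s,p)-q).round(1) for s,q in L])
for z in (108,115,121): print(z,onz(*L[0],z).round(1),onz(*L[1],z).round(1))
```

```text
[  0   0  28   4 112] [325.5 209.5]
[ 7  7  9  9 67] [231.         248.88059701]
[445.58063941  -5.75290575 140.75529736] [array([0.1, 0.6]), array([-0.4,  0.1])]
108 [437.8 -48.2 108. ] [444.5  -2.1 108. ]
115 [439.7 -39.2 115. ] [444.4  -2.8 115. ]
121 [441.4 -31.5 121. ] [444.4  -3.4 121. ]
```

Run:
```python
from h import *
x,y=444.2,-3.9
arm.goto((x,y,150),down(0))
arm.move_linear((x,y,126),vel=100)
z=126.
while z>100:
    z-=1; arm.move_linear((x,y,z),vel=40); o=get_obs(); f=o["force"]
    print(z,o["ee_pos"].round(1)[2],f.round(1))
    if f[2]>22: break
arm.dwell(.2)
arm.move_linear((x,y,200),vel=150); print(get_obs()["clock"])
```

```text
125.0 125.4 [0.6 0.4 0.2]
124.0 124.1 [-0.  -0.8 -0.2]
123.0 122.9 [-0.2 -1.   0.5]
122.0 122.0 [-0.   0.7  2.3]
121.0 121.0 [0.5 0.6 1.8]
120.0 120.0 [-0.  -0.3  2.9]
119.0 119.0 [-0.2  0.3  3.3]
118.0 118.0 [-0.8  0.4  4.5]
117.0 117.0 [-0.6  0.2  5.6]
116.0 116.5 [-6.1  0.8 19.1]
115.0 116.1 [-10.7  -0.5  38.2]
48.35
```

The spring ramps to about 5.6 N over 6 mm, then meets a hard stop at 116.5. So the button travels its full stroke and both presses were complete. I'll retreat, do a last numeric check and hand in.

Run:
```python
from h import *
arm.goto((400,-200,300),down(0)); arm.dwell(.3)
b=viewer.snapshot("top"); print([(n,np.round(d["point"]),round(d["p"],2)) for n in("lid_edge","tall_jar","flask","notebook") for d in nets.place_of(b,n)[:1]])
o=get_obs(); print(o["force"].round(1),o["clock"]); print(close_job())
```

```text
[('lid_edge', array([262., 179.]), 0.68), ('notebook', array([159., 306.]), 0.58)]
[ 0.9  0.9 -0.2] 49.8
the job is handed in; nothing more can be done
None
```

The job is handed in at 49.8 s: the jar is in the nest, the lid is snapped shut and the timer is at its stop. The start button went fully down twice, because I repeated the press to confirm its travel, and I retracted clear afterwards. I did not touch the tall jar, notebook or flask, though the last check didn't pick up the tall jar or the flask.

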